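# Finish a stepped casting core with rings from a latched case and the bench

## Robot

A 6-joint arm with a two-finger parallel gripper is mounted at the origin on the work surface. World frame = base frame: x ahead of the robot, y to its left, z up, the work surface at z = 0. Lengths are in mm, angles in degrees, forces in N, time in s.
With the tool pointing down it reaches from about 300 to 825 mm from the base axis. Payload 5.4 kg.
Tool frame: the origin (TCP) lies at the very end of the fingers, on their centre line; the grasp point (between the pads) lies 19 mm behind it (robot.pinch_z is the z of the grasp point in the tool frame, in mm); z points along the fingers, y is the line along which they close (so a half turn about z gives the same grasp; the last joint's range is limited). The gripper opens to 92 mm and grips with 3 to 60 N. Pads are 20 mm wide; open, the fingers measure 128 mm over their backs; the gripper's body (75 mm by 189 mm) begins 69 mm behind the grasp point.
Start: joints at [59.811, 9.076, 91.501, -0, 79.423, -12.038], TCP at [179.138, 546.366, 181.201] pointing down, gripper open.
Joint ranges: [-166.64, 166.64], [-54.1, 131.32], [10.49, 154.53], [-73.88, 253.88], [9.74, 151.15], [-171.62, 171.62]. Speed limits (degrees/s): [147.25, 147.25, 180, 180, 180, 180].

## Interface

Orientations are given as [roll, pitch, yaw] about the fixed x, y, z axes, in that order (R = Rz(yaw) Ry(pitch) Rx(roll)).
In Python, from workcell import read_state, viewer, workorder, spotter, robot gives the robot as it stands.
- The arm moves only by the tool step_arm, never from a script. Its argument "increments" is a list that holds one entry, the list of rows, each a list of 5 numbers: the shift along the tool's x, y, z in mm, then the turn about the tool's z in degrees, then the gripper command: -1 is fully open, 1 is shut, values between are in proportion. A call has 1 to 20 rows; each row shifts and turns the commanded pose from where the row before left it, along the tool's axes as they then stand; what a row does not reach is not made up. A row lasts 1/8 s, in which the tool goes at most 62.5 mm and 10.7 degrees, less where a joint would pass 70% of its speed; a pose out of reach is approached as far as the arm can. A call with a gripper value outside its range is refused whole. The fingers move at their own pace and stop on an object; "squeeze" is the grip in N (left out, the last holds). Time passes only in rows, so rows that do not move let the fingers close. It gives the time, the measured TCP pose, the force, the opening and the grip force at its end, in the units of the state.
- read_state(): the state, without advancing time (a new reading comes with each control period).
- viewer.grab_frame(name): name is "scene" or "side" or "wrist"; returns (picture, depth): 420x560x3 uint8, blue, green, red; 420x560 float32, mm along the optical axis (not along the pixel's ray), 0 where there is no reading.
- viewer.get_calibration(name): a dict with "intrinsics" (3x3 intrinsics, pixels), "world_from_camera" (4x4, takes a point from camera to world coordinates); the wrist camera has in their place "tool_from_camera" (4x4, takes a point from camera to tool coordinates, whose origin is the TCP and whose axes are the flange's). Camera axes: x right, y up, looking along -z (the intrinsics and any distortion apply to the point x, -y, -z); pixel columns grow to the right and rows downward; lengths in mm; the calibration is good to about 2 mm. A picture is of the moment at which its call begins: read the wrist's pose just before it. get_calibration takes no time and is no camera call.
- workorder.sign_off(): hands the job in; it is judged then, once.
Trained networks look in the newest picture that a camera, given by its name, has taken for a name from the list of things; names that differ only in an ending like _2 or _b are one class to them, and where a whole thing is asked for, a point or a joint stands for the part that bears it (a point fixed in the world has none). Each returns a list of dicts, best first, with "p" (0 to 1); they miss things now and then, are a little off and sometimes report something else, mostly with a low value. They report only what shows in the picture. A call takes as long as a camera call.
- spotter.cut_out(camera, label): "mask" (420x560 bool, what is visible of it) and "position" ([column, row] in pixels, amid what is visible of it).
- spotter.pinpoint(camera, label): "position" ([column, row] in pixels: a listed point, or the origin of a listed thing).
The state is a dict: "clock": time; "joint_positions": joint angles; "joint_vel": joint speeds; "tau": joint torques, N m; "ee_pos": TCP position; "tool_rot": TCP orientation; "force": force on the tool from outside, world axes, zero at the start; "moment": the same for the moment, N m; "gripper_width": finger opening in mm; "grip_force": force on a finger pad.
Only numpy, scipy, OpenCV 4.12 (cv2) and the standard library are available. Lean on these libraries where they do the work, as an engineer would, in place of code of your own. Each camera call takes 0.05 s, during which the arm holds its last target. There are 200 camera calls.

## Task

Finish the stepped core on the arbor, where the largest resin ring already sits: first press and let go the push latch on the spacer case so that its clear lid springs open by itself, without pushing the lid. Then take the medium ring out of the case (the pocket is too snug to take it by its outside, so pinch its wall at the finger notch, lay it on the rubber pad and take it again across its outside) and thread it onto the arbor, and then thread the smallest ring on top, lowering each gently all the way down rather than dropping it. Leave the lid open, and leave the other things on the bench where they are.

Things in the scene. Friction and masses are not known exactly. Their poses are not given: they have to be found in the camera images.
- arbor_seat (a point): centre of the top face of the fixed aluminium base plate (100 x 100 x 14 mm), on the axis of the upright steel arbor, on which the large ring rests; the medium ring's underside belongs 30 mm and the small one's 54 mm above it. z up. The arbor is 38 mm in diameter and stands 78 mm above this point; its top 8 mm taper to 24 mm in diameter
- large (a point): green cast-resin ring lying flat (its z axis is its bore axis, up); outer diameter 70 mm, bore 42 mm, wall 14 mm, 30 mm thick, about 85 g; the point is its centre, half-way up. It already sits on the arbor, fully down.
- medium (a point): green cast-resin ring lying flat (its z axis is its bore axis, up); outer diameter 62 mm, bore 42 mm, wall 10 mm, 24 mm thick, about 45 g; the point is its centre, half-way up. It starts in the case's pocket under the lid, its top 2 mm below the rim of the pocket.
- small (a point): green cast-resin ring lying flat (its z axis is its bore axis, up); outer diameter 54 mm, bore 42 mm, wall 6 mm, 18 mm thick, about 25 g; the point is its centre, half-way up. It starts on the bench.
- pocket (a point): centre of the floor of the 66 x 66 mm pocket, 26 mm deep, floor 8 mm above the bench, in the fixed case. z up, x from latch to hinge, y towards the finger notch, 38 mm wide, as deep as the pocket, reaching 74 mm out along +y: one finger goes there, the other in the bore. Shut case: 118 mm along x (centred), y from -52 to +88 mm, 44 mm tall
- latch_top (a point): centre of the top of the round black push latch (30 mm across, 43 mm above the bench) on a ledge in front of the case, 31 mm from the lid's near edge. It is pressed straight down, 1.5 N to start and 5 N at full travel, and springs back up
- latch (a joint): how far the latch is pressed: 0 up, 0.007 m fully down; the lid is let go beyond about 0.004 m
- lid: the clear sprung lid, 114 x 138 x 4 mm; its origin lies on the hinge at the far (+x) side of the case and shut it runs from there along its own -x, its z axis up. Its z axis leans back from vertical by the opening angle: 0 shut; released, it springs by itself to about 2.3 rad in about a second and stays there
- lid_edge (a point): middle of the lid's free edge, where the steel bolt of the latch holds it; it rises and swings away from the latch as the lid opens
- pad_top (a point): centre of the top of a fixed black rubber pad, 100 x 100 mm, 3 mm thick, kept clear for setting a ring down
- mould_a: loose low teal resin mould, 110 x 75 x 30 mm; a bystander; origin at the centre of its underside
- mould_b: loose low aluminium mould, 120 x 100 x 32 mm; a bystander; origin at the centre of its underside
- cup: loose white mixing cup, 72 mm across, 75 mm tall; a bystander; origin at the centre of its underside
- spatula: loose spatula lying on the bench, about 200 mm long along its own x; a bystander
- dome: loose low resin dome, 100 mm across, 36 mm tall; a bystander; origin at the centre of its underside
- large_ring: the large ring again, its origin at the centre of its underside
- medium_ring: the medium ring again, its origin at the centre of its underside
- small_ring: the small ring again, its origin at the centre of its underside

How it is judged (in metres and radians):
On the way, in this order (a step that is already met when the one before it is completed fails the run):
1. the latch is pressed and the lid has sprung open (beyond 1.2 rad) (angle between lid's own z axis and vertical above 1.2 rad), for 0.2 s.
2. the medium ring is down on the large one on the arbor (horizontal distance between each of large, medium and arbor_seat below 0.004 m and z of large in the frame of arbor_seat between 0.012 and 0.018 m and angle between each of large, medium's own z axis and vertical below 0.06 rad and z of medium in the frame of arbor_seat between 0.039 and 0.045 m), for 0.2 s.
3. the small ring is on the medium one (all of step 2 and horizontal distance between small and arbor_seat below 0.004 m and z of small in the frame of arbor_seat between 0.06 and 0.066 m and angle between small's own z axis and vertical below 0.06 rad), for 0.2 s.
At the end, for the whole second after the job is handed in: The rings lie released and still on the arbor, from the bottom large, medium, small, each fully down (within 3 mm of 15, 42, 63 mm centre height over the base), within 4 mm of the axis and 0.06 rad of flat; lid open beyond 1.2 rad; latch up (under 2 mm) (all of step 3 and linear speed of each of large_ring, medium_ring, small_ring below 0.02 m/s and angle between lid's own z axis and vertical above 1.2 rad and value of joint latch below 0.002 m); the robot touches nothing.
It fails at once if the robot pushes the lid while it is opening (more than 2 N before 1.2 rad) (angle between lid's own z axis and vertical below 1.2 rad and contact force between any of the arm, the fingers and lid above 2 N).
It fails at once if a ring on the arbor falls instead of being lowered (faster than 0.5 m/s) ((horizontal distance between large and arbor_seat below 0.008 m and z of large in the frame of arbor_seat below 0.08 m and linear speed of large_ring above 0.5 m/s) or (horizontal distance between medium and arbor_seat below 0.008 m and z of medium in the frame of arbor_seat below 0.08 m and linear speed of medium_ring above 0.5 m/s) or (horizontal distance between small and arbor_seat below 0.008 m and z of small in the frame of arbor_seat below 0.08 m and linear speed of small_ring above 0.5 m/s)).
It fails at once if another thing on the bench is pushed more than 40 mm (distance of any of mould_a, mould_b, cup, spatula, dome from where it was at the start of the episode above 0.04 m).
It also fails if it takes over 72 s, if anything falls off the work surface, if the arm or the gripper's body presses on something with over 40 N, if the wrist force passes 120 N, or if a joint passes its speed limit or range.

## Working session

There is one attempt and no reset: what is moved stays moved. The work goes in short steps, Python scripts to look and compute and a tool call to move; the robot and the scene stay as the last step left them, time stands still between calls to the robot, and variables do not carry over. Pictures are saved under pics/ and viewed, at most 10 in all, crops included, and the job is handed in when it is done.

Besides the shell and the picture viewer there is one more tool, called by a JSON object that holds its "api" and its "payload", one argument or row to a line. step_arm: Moves the arm, as the interface text tells. Its arguments: {"type":"object","properties":{"increments":{"type":"array"},"squeeze":{"type":"number"}},"required":["increments"]}

```bash
mkdir -p pics
cat > h.py <<'E'
import numpy as np, cv2
from scipy.spatial.transform import Rotation as R
from workcell import read_state, viewer, workorder, spotter, robot
def T_wc(cam, st=None):
    c=viewer.get_calibration(cam)
    if 'world_from_camera' in c: return np.array(c['world_from_camera'])
    st=st or read_state(); T=np.eye(4)
    T[:3,:3]=R.from_euler('xyz',st['tool_rot'],degrees=True).as_matrix(); T[:3,3]=st['ee_pos']
    return T@np.array(c['tool_from_camera'])
def grab(cam):
    st=read_state(); T=T_wc(cam,st); im,d=viewer.grab_frame(cam); c=viewer.get_calibration(cam)
    return im,d,T,np.array(c['intrinsics'])
def ray(px,T,K):
    u,v=px; r=np.array([(u-K[0,2])/K[0,0],-(v-K[1,2])/K[1,1],-1.]); return T[:3,3],T[:3,:3]@r
def at_z(px,z,T,K):
    o,r=ray(px,T,K); return o+r*(z-o[2])/r[2]
def at_d(px,d,T,K):
    o,r=ray(px,T,K); return o+r*d
def cloud(d,T,K,mask=None):
    m=d>0
    if mask is not None: m&=mask
    v,u=np.nonzero(m); dd=d[v,u]
    p=np.c_[(u-K[0,2])/K[0,0]*dd,-(v-K[1,2])/K[1,1]*dd,-dd]
    return p@T[:3,:3].T+T[:3,3]
E
cat > a.py <<'E'
from h import *
np.set_printoptions(precision=1,suppress=True)
print(read_state()); print(viewer.get_calibration('scene').keys(), viewer.get_calibration('wrist'))
Z=dict(arbor_seat=14,large=29,small=9,pocket=8,latch_top=43,lid_edge=44,pad_top=3,mould_a=0,mould_b=0,cup=0,spatula=0,dome=0)
for cam in('scene','side'):
    im,d,T,K=grab(cam); cv2.imwrite(f'pics/{cam}0.png',im); print(cam,T[:3,3])
    for n,z in Z.items():
        r=spotter.pinpoint(cam,n)
        for q in r[:2]: print(n,round(q['p'],2),np.array(q['position']),at_z(q['position'],z,T,K))
E
python3 a.py
```

```text
{'clock': 0.0, 'joint_positions': array([ 59.8,   9.1,  91.6,  -0. ,  79.4, -12. ]), 'joint_vel': array([-0.1, -0. ,  0. , -0. ,  0. ,  0. ]), 'tau': array([  0. , -38.6, -32.2,   0.1,   0. ,  -0. ]), 'ee_pos': array([178.8, 545.8, 180.2]), 'tool_rot': array([-179.9,   -0. ,  161.8]), 'force': array([-0.2, -0. , -0.4]), 'moment': array([-0.,  0.,  0.]), 'grip_force': 0.0, 'gripper_width': 92.06094948957619}
dict_keys(['intrinsics', 'world_from_camera']) {'intrinsics': array([[341.8,   0. , 275. ],
       [  0. , 341.8, 207.2],
       [  0. ,   0. ,   1. ]]), 'tool_from_camera': array([[  -0. ,    1. ,    0.3,   70.7],
       [   1. ,    0. ,   -0. ,   -0.7],
       [  -0. ,    0.3,   -1. , -205. ],
       [   0. ,    0. ,    0. ,    1. ]])}
scene [1458.7   21.7  746.3]
arbor_seat 0.93 [244.1 221.2] [ 574.  -107.4   14. ]
arbor_seat 0.23 [276.3 286.5] [777.4 -14.7  14. ]
large 0.95 [242.2 211.1] [ 554.5 -114.2   29. ]
small 0.61 [144.9 210.2] [ 550.2 -356.3    9. ]
pocket 0.59 [393.9 230.3] [564.7 250.6   8. ]
latch_top 0.58 [396.5 200.2] [490.5 259.4  43. ]
latch_top 0.36 [241.8 213.
[... 540 characters left out ...]
 0.89 [282.6 250.3] [ 563.2 -102.6   14. ]
large 0.74 [284.9 246.1] [ 564.6 -109.6   29. ]
small 0.81 [356.7 311.3] [ 550.1 -352.5    9. ]
pocket 0.71 [209.2 200.7] [560.  245.7   8. ]
latch_top 0.58 [178.  197.6] [468.2 254.6  43. ]
lid_edge 0.63 [189.6 192.9] [507.3 260.1  44. ]
pad_top 0.61 [248. 228.] [566.5  50.    3. ]
mould_a 0.86 [371.7 247. ] [ 758.7 -210.3    0. ]
mould_a 0.65 [182.7 233.7] [418.6 135.1   0. ]
mould_b 0.86 [371.7 247. ] [ 758.7 -210.3    0. ]
mould_b 0.65 [182.7 233.7] [418.6 135.1   0. ]
cup 0.78 [286.9 198.1] [762.7 129.2   0. ]
spatula 0.76 [239.3 284. ] [ 421.5 -131.     0. ]
dome 0.6 [318.6 215.7] [763.7 -11.9   0. ]
dome 0.47 [285.9 199.6] [754.  123.1   0. ]
```

View picture.

View pics/scene0.png

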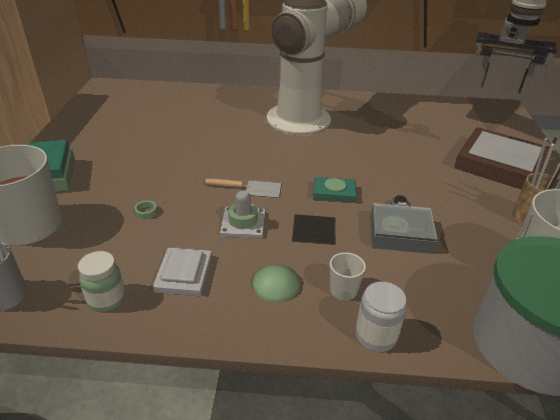

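```bash
cat > b.py <<'E'
from h import *
np.set_printoptions(precision=1,suppress=True)
im,d,T,K=grab('wrist'); cv2.imwrite('pics/w0.png',im); print(read_state()['ee_pos'])
for n,z in dict(pocket=8,latch_top=43,lid_edge=44,medium=20).items():
    for q in spotter.pinpoint('wrist',n)[:2]: print(n,round(q['p'],2),np.array(q['position']),at_z(q['position'],z,T,K))
p=cloud(d,T,K); print(p.min(0),p.max(0))
E
python3 b.py
```

```text
[179.1 546.4 181.2]
[ -83.2  184.2 -755.9] [ 967.6 1344.5  342.4]
```

View pics/w0.png

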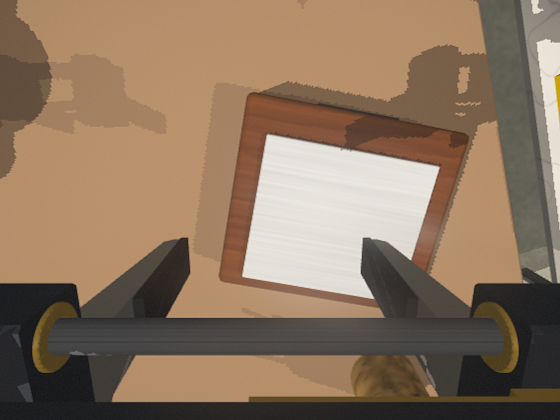

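{"api": "step_arm", "payload": {
  "increments": [
    [[-40,-17,-5,0,-1],[-40,-17,-5,0,-1],[-40,-17,-5,0,-1],[-40,-17,-5,0,-1],[-40,-17,-5,0,-1],[-40,-17,-5,0,-1],[-40,-17,-5,0,-1],[-40,-17,-5,0,-1],[-40,-17,-5,0,-1],[-40,-17,-5,0,-1],[0,0,0,-8,-1],[0,0,0,0,-1]]
  ]
}}

```text
clock: 3.05
ee_pos: [506.5, 259.9, 231.1]
tool_rot: [-180.0, -0.0, 169.7]
force: [-0.5, 0.3, 0.2]
gripper_width: 92.0
grip_force: 0.0
```

```bash
sed -i "s/w0.png/w1.png/" b.py
cat >> b.py <<'E'
for n in ('latch','lid','medium_ring'):
    for q in spotter.cut_out('wrist',n)[:1]:
        m=q['mask']; c=cloud(d,T,K,m); print(n,round(q['p'],2),q['position'],m.sum(),np.median(c,0),np.percentile(c[:,2],[5,95]))
        mr=cv2.minAreaRect(np.argwhere(m)[:,::-1].astype(np.float32)); bp=cv2.boxPoints(mr); print(np.array([at_z(b,44,T,K) for b in bp]))
E
python3 b.py; date
```

```text
[506.2 260.2 231.1]
latch_top 0.71 [280.9 155.7] [479.3 271.1  43. ]
lid_edge 0.72 [279.  178.4] [504.6 264.4  44. ]
[ 254.1 -118.1   -1.8] [874.5 619.9 392.4]
latch 0.8 [280.0, 151.8] 467 [477.6 269.6  44.5] [43.3 45.9]
[[462.5 259.3  44. ]
 [467.2 284.8  44. ]
 [492.9 280.5  44. ]
 [488.1 254.5  44. ]]
lid 0.59 [291.9, 223.9] 10667 [562.2 266.5  46. ] [44.5 47.3]
[[501.3 199.   44. ]
 [508.8 338.1  44. ]
 [627.7 337.3  44. ]
 [621.1 187.6  44. ]]
Mon Nov 30 12:38:05 UTC 2026
```

View pics/w1.png

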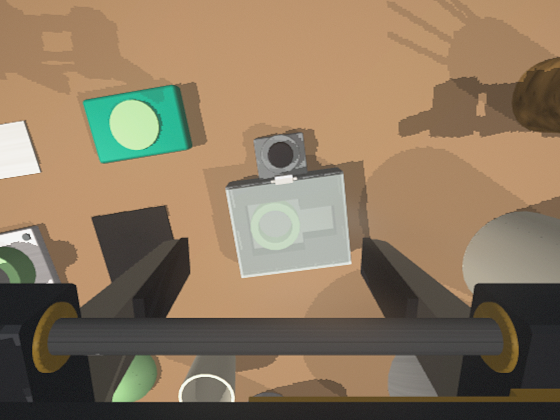

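{"api": "step_arm", "payload": {
  "increments": [
    [[11,1.5,35,0,1],[11,1.5,35,0,1],[10.3,1.3,35,0,1],[0,0,35,-7,1],[0,0,25,0,1],[0,0,8,0,1],[0,0,8,0,1],[0,0,4,0,1],[0,0,4,0,1],[0,0,2,0,1],[0,0,2,0,1],[0,0,0,0,1]]
  ]
}}

```text
clock: 4.95
ee_pos: [475.2, 270.1, 38.2]
tool_rot: [-180.0, -0.0, 176.8]
force: [0.1, 0.4, 0.4]
gripper_width: 0.5
grip_force: 0.0
```

```bash
sed -i "s/w1.png/w2.png/" b.py; python3 b.py; python3 -c "from h import *;print(read_state()['force'])"
```

```text
[475.3 270.1  38.3]
latch_top 0.92 [278.  240.1] [477.9 271.2  43. ]
latch_top 0.7 [ 44.8 149.2] [414.7 139.2  43. ]
[322.8  26.2  -1.4] [652.6 496.5 199.4]
latch 0.94 [276.4, 229.0] 979 [470.  270.6  44.2] [35.8 45.5]
[[476.6 255.7  44. ]
 [459.6 257.3  44. ]
 [461.8 285.2  44. ]
 [478.9 284.2  44. ]]
lid 0.7 [275.1, 376.2] 972 [575.8 263.5  46. ] [45.2 47. ]
[[593.2 253.8  44. ]
 [560.4 255.9  44. ]
 [561.4 272.9  44. ]
 [594.2 271.4  44. ]]
[-0.18335106 -0.2090922  -0.20723127]
```

View pics/w2.png

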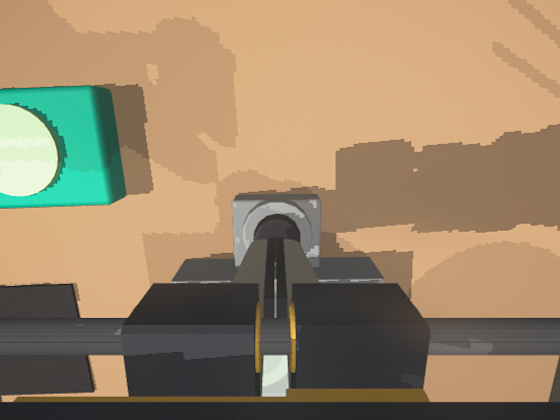

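{"api": "step_arm", "payload": {
  "increments": [
    [[0,0,1,0,1],[0,0,1,0,1],[0,0,0,0,1]]
  ]
}}

```text
clock: 5.72
ee_pos: [475.1, 270.1, 36.1]
tool_rot: [-180.0, -0.0, 176.8]
force: [-0.1, 0.2, -0.4]
gripper_width: 0.5
grip_force: 0.0
```

Run:
```python
from h import *
s=read_state();print(s['force'],s['ee_pos'])
for cam in('scene','side'):
    im,d,T,K=grab(cam)
    x=(cv2.resize(im[150:290,330:510],None,fx=3,fy=3) if cam=='scene' else cv2.resize(im[120:260,120:260],None,fx=3,fy=3)); 
    a=x if cam=='scene' else np.hstack([a[:420],x[:420]])
cv2.imwrite('pics/c3.png',cv2.resize(a,(800,int(a.shape[0]*800/a.shape[1]))))
```

```text
[-0.10360166  0.18421627 -0.37919508] [475.1349804  270.12058269  36.05085229]
```

View pics/c3.png

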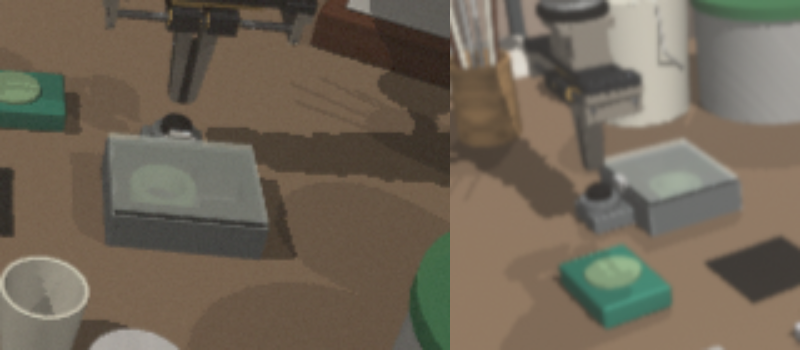

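```bash
cat >> h.py <<'E'
def proj(p,cam,T=None):
    T=T_wc(cam) if T is None else T; K=np.array(viewer.get_calibration(cam)['intrinsics'])
    c=np.linalg.inv(T)@np.r_[p,1]; return [K[0,0]*c[0]/-c[2]+K[0,2], K[1,1]*-c[1]/-c[2]+K[1,2]]
def tri(obs):
    A=np.zeros((3,3));b=np.zeros(3)
    for px,cam in obs:
        o,r=ray(px,T_wc(cam),np.array(viewer.get_calibration(cam)['intrinsics'])); r/=np.linalg.norm(r)
        M=np.eye(3)-np.outer(r,r); A+=M;b+=M@o
    return np.linalg.solve(A,b)
E
python3 - <<'E'
from h import *
np.set_printoptions(precision=1,suppress=True)
p=read_state()['ee_pos']
for c in('scene','side','wrist'): print(c,proj(p,c),viewer.get_calibration(c))
print('tip',tri([((402.8,190),'scene'),((178,187.2),'side')]),'latch',tri([((400.4,197.2),'scene'),((180,194.8),'side')]))
E
```

```text
scene [np.float64(399.63815421765196), np.float64(198.99604182511246)] {'intrinsics': array([[481.5,   0. , 277.3],
       [  0. , 481.5, 214.3],
       [  0. ,   0. ,   1. ]]), 'world_from_camera': array([[  -0.1,   -0.6,    0.8, 1458.7],
       [   1. ,   -0.1,    0. ,   21.7],
       [   0. ,    0.8,    0.6,  746.3],
       [   0. ,    0. ,    0. ,    1. ]])}
side [np.float64(178.13079178200056), np.float64(197.16067535950572)] {'intrinsics': array([[411.3,   0. , 278.5],
       [  0. , 411.3, 212.9],
       [  0. ,   0. ,   1. ]]), 'world_from_camera': array([[   0.8,    0.3,   -0.5,   56.6],
       [  -0.6,    0.4,   -0.7, -743.5],
       [  -0. ,    0.9,    0.5,  561.8],
       [   0. ,    0. ,    0. ,    1. ]])}
wrist [np.float64(276.0323452874102), np.float64(233.4510955758102)] {'intrinsics': array([[341.8,   0. , 275. ],
       [  0. , 341.8, 207.2],
       [  0. ,   0. ,   1. ]]), 'tool_from_camera': array([[  -0. ,    1. ,    0.3,   70.9],
       [   1. ,    0. ,   -0. ,   -0.7],
       [  -0. ,    0.3,   -1. , -205. ],
       [   0. ,    0. ,    0. ,    1. ]])}
tip [479.2 271.7  66.3] latch [480.3 269.   43.9]
```

Run:
```python
from h import *
np.set_printoptions(precision=1,suppress=True,linewidth=150)
s=read_state(); im,d,T,K=grab('wrist')
for r in range(228,285,5): 
    print(r,[np.round(at_d((u,r),d[r,u],T,K)-s['ee_pos'],0).tolist() for u in (266,278,290)])
```

```text
228 [[-7.0, -6.0, 9.0], [-6.0, 2.0, 9.0], [-6.0, 9.0, 9.0]]
233 [[-4.0, -6.0, 9.0], [-3.0, 1.0, 8.0], [-3.0, 9.0, 9.0]]
238 [[-0.0, -6.0, 9.0], [-10.0, 1.0, 36.0], [1.0, 8.0, 8.0]]
243 [[-9.0, -5.0, 41.0], [-10.0, 1.0, 44.0], [-9.0, 7.0, 41.0]]
248 [[-10.0, -4.0, 50.0], [-10.0, 1.0, 50.0], [-9.0, 7.0, 50.0]]
253 [[-10.0, -4.0, 56.0], [-10.0, 1.0, 57.0], [-9.0, 7.0, 55.0]]
258 [[-10.0, -4.0, 63.0], [-10.0, 1.0, 62.0], [-9.0, 7.0, 62.0]]
263 [[-10.0, -4.0, 67.0], [-10.0, 1.0, 68.0], [-10.0, 6.0, 68.0]]
268 [[-10.0, -4.0, 73.0], [-10.0, 1.0, 73.0], [-10.0, 6.0, 73.0]]
273 [[-10.0, -4.0, 78.0], [-10.0, 1.0, 78.0], [-10.0, 6.0, 78.0]]
278 [[-10.0, -4.0, 82.0], [-9.0, 1.0, 81.0], [-10.0, 6.0, 83.0]]
283 [[-10.0, -4.0, 86.0], [-10.0, 1.0, 86.0], [-10.0, 6.0, 88.0]]
```

{"api": "step_arm", "payload": {
  "increments": [
    [[0,0,10,0,1],[0,0,8,0,1],[0,0,2,0,1],[0,0,2,0,1],[0,0,2,0,1],[0,0,0,0,1]]
  ]
}}

```text
clock: 6.62
ee_pos: [475.3, 270.2, 12.2]
tool_rot: [-180.0, 0.0, 176.9]
force: [-0.5, 0.0, 0.4]
gripper_width: 0.2
grip_force: 0.0
```

{"api": "step_arm", "payload": {
  "increments": [
    [[0,0,2,0,1],[0,0,1,0,1],[0,0,0,0,1]]
  ]
}}

```text
clock: 7.0
ee_pos: [475.4, 270.2, 9.4]
tool_rot: [180.0, 0.0, 176.8]
force: [0.1, 0.3, 1.2]
gripper_width: 0.3
grip_force: 0.6
```

{"api": "step_arm", "payload": {
  "increments": [
    [[0,0,2,0,1],[0,0,0,0,1]]
  ]
}}

```text
clock: 7.25
ee_pos: [475.5, 270.2, 7.3]
tool_rot: [180.0, 0.0, 176.8]
force: [0.4, 0.1, 2.6]
gripper_width: 0.4
grip_force: 1.1
```

{"api": "step_arm", "payload": {
  "increments": [
    [[0,0,2,0,1],[0,0,2,0,1],[0,0,0,0,1],[0,0,-5,0,1],[5,0,-10,0,1],[5,0,-10,0,1],[0,0,-15,0,1]]
  ]
}}

```text
clock: 8.12
ee_pos: [464.1, 270.5, 43.5]
tool_rot: [-180.0, -0.1, 176.9]
force: [0.5, 1.2, 0.5]
gripper_width: 0.6
grip_force: 0.0
```

{"api": "step_arm", "payload": {
  "increments": [
    [[0,0,-30,0,-1],[0,0,-30,0,-1],[0,0,-40,0,-1],[0,0,-40,0,-1],[0,0,-30,0,-1],[-20,0,0,0,-1],[-20,0,0,0,-1],[-20,0,0,0,-1],[-20,0,0,0,-1],[0,0,0,0,-1]]
  ]
}}

```text
clock: 9.38
ee_pos: [545.7, 265.9, 213.6]
tool_rot: [-180.0, 0.0, 176.8]
force: [0.2, 0.2, -0.7]
gripper_width: 92.1
grip_force: 0.0
```

```bash
cat > m.py <<'E'
import sys
from h import *
np.set_printoptions(precision=1,suppress=True)
im,d,T,K=grab('wrist'); cv2.imwrite(f'pics/{sys.argv[1]}.png',im); s=read_state(); print(s['ee_pos'],s['tool_rot'])
for a in sys.argv[2:]:
    n,z=a.split('='); z=float(z)
    for q in spotter.pinpoint('wrist',n)[:2]: print(n,round(q['p'],2),np.array(q['position']),at_z(q['position'],z,T,K))
def ring(name,ztop):
    for q in spotter.cut_out('wrist',name)[:2]:
        c=cloud(d,T,K,q['mask']); t=c[abs(c[:,2]-ztop)<4]; print(name,round(q['p'],2),q['mask'].sum(),np.percentile(c[:,2],[5,50,95]),len(t))
        if len(t)>20: print('  top circle c,r',[np.round(x,1) for x in cv2.minEnclosingCircle(t[:,:2].astype(np.float32))],'zmed',np.median(t[:,2]))
E
cat > n.py <<'E'
from m import *
ring('medium_ring',33)
E
python3 n.py w4 pocket=8 medium=20 lid_edge=120
```

```text
[544.9 266.2 213.6] [180.   -0.  176.8]
pocket 0.84 [263.8 197.6] [569.3 250.2   8. ]
medium 0.75 [263. 201.] [570.7 249.5  20. ]
lid_edge 0.98 [278.9 357.5] [711.6 260.  120. ]
medium_ring 0.6 1416 [17.9 33.4 34.8] 1189
  top circle c,r [array([564.9, 247.9]), np.float64(30.8)] zmed 33.563720627238695
```

View pics/w4.png

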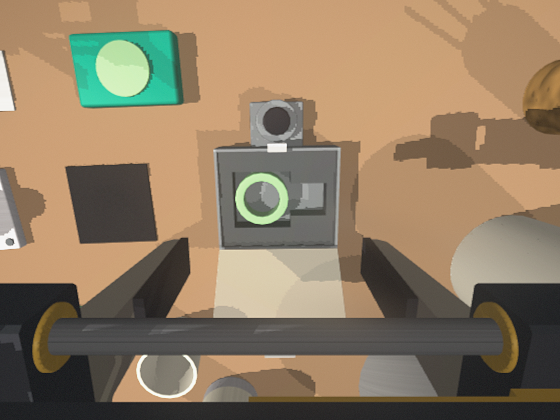

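{"api": "step_arm", "payload": {
  "increments": [
    [[-8,4,40,0,0.43],[-8,3,40,0,0.43],[-7,3,30,0,0.43],[0,0,20,0,0.43],[0,0,0,0,0.43]]
  ]
}}

```text
clock: 10.25
ee_pos: [567.0, 274.7, 81.8]
tool_rot: [-179.9, -0.2, 176.9]
force: [-0.0, 0.4, 0.6]
gripper_width: 44.1
grip_force: 0.0
```

```bash
cat >> m.py <<'E'
def green(ztop,near=None,T=T,K=K,im=im):
    # fit ellipse on outer contour of green blobs, back-projected to plane z=ztop
    hsv=cv2.cvtColor(im,cv2.COLOR_BGR2HSV); m=cv2.inRange(hsv,(35,50,120),(75,255,255))
    cs,_=cv2.findContours(m,cv2.RETR_EXTERNAL,cv2.CHAIN_APPROX_NONE)
    for c in sorted(cs,key=cv2.contourArea,reverse=True)[:3]:
        if len(c)<30: continue
        p=np.array([at_z(q[0],ztop,T,K)[:2] for q in cv2.convexHull(c)],np.float32)
        if len(p)>=5: print('green px',c.mean((0,1)),'fit',[np.round(v,1) for v in cv2.fitEllipse(p)[:2]],'enc',[np.round(v,1) for v in cv2.minEnclosingCircle(p)])
E
sed -i 's/^ring.*/ring("medium_ring",33); green(32)/' n.py; python3 n.py w5 pocket=8 medium=20
```

```text
[568.3 275.1  83.5] [-180.    -0.   176.9]
pocket 0.86 [245.8 207. ] [567.4 249.4   8. ]
medium_ring 0.84 3243 [15.8 33.2 34.6] 2587
  top circle c,r [array([564.9, 248.1]), np.float64(31.0)] zmed 33.479349703153986
green px [242.3 210.5] fit [array([564.7, 248.6]), array([62.1, 62.7])] enc [array([564.3, 249. ]), np.float64(31.9)]
green px [31.5 21.2] fit [array([422.7, 114.8]), array([39.4, 51.3])] enc [array([424.7, 115.6]), np.float64(26.0)]
green px [  8.5 384.3] fit [array([724. ,  27.2]), array([17.7, 74.1])] enc [array([711.7,  27.5]), np.float64(20.6)]
```

View pics/w5.png

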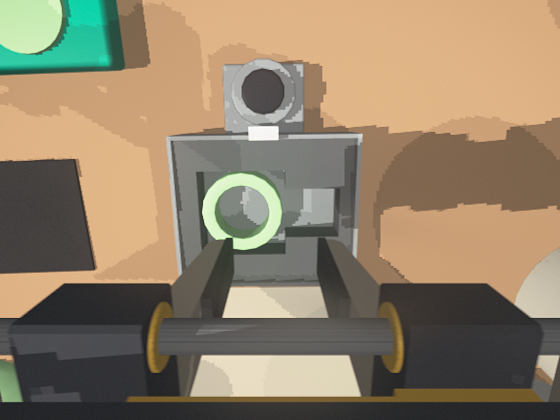

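{"api": "step_arm", "payload": {
  "increments": [
    [[2.1,-0.7,15,0,0.43],[0,0,30,0,0.43],[0,0,20,0,0.43],[0,0,16,0,0.43],[0,0,10,0,0.43],[0,0,5,0,0.43],[0,0,0,0,0.43]]
  ]
}}

```text
clock: 11.32
ee_pos: [566.7, 274.5, -12.7]
tool_rot: [180.0, 0.0, 176.9]
force: [-0.0, -0.2, 0.3]
gripper_width: 25.9
grip_force: 0.0
```

{"api": "step_arm", "payload": {
  "increments": [
    [[0,0,5,0,0.43],[0,0,3.5,0,0.43],[0,0,0,0,1],[0,0,0,0,1],[0,0,0,0,1],[0,0,0,0,1],[0,0,0,0,1]]
  ],
  "squeeze": 12
}}

```text
clock: 12.2
ee_pos: [566.5, 274.4, -21.3]
tool_rot: [180.0, 0.0, 176.8]
force: [0.8, 0.4, -1.5]
gripper_width: 11.9
grip_force: 11.5
```

{"api": "step_arm", "payload": {
  "increments": [
    [[0,0,-4,0,1],[0,0,-8,0,1],[0,0,-15,0,1],[0,0,-20,0,1],[0,0,-25,0,1],[0,0,-25,0,1],[0,0,0,0,1]]
  ]
}}

```text
clock: 13.08
ee_pos: [569.0, 275.1, 79.6]
tool_rot: [179.9, 0.4, 176.9]
force: [0.3, 0.3, -0.9]
gripper_width: 12.0
grip_force: 11.5
```

```bash
cat > n.py <<'E'
from m import *
ring("medium_ring",33+97); green(32+97)
E
python3 n.py w6 pad_top=3
```

```text
[567.6 274.7  77.5] [179.9   0.2 176.8]
pad_top 0.76 [ 21.6 217.7] [569.6  57.    3. ]
medium_ring 0.67 6219 [114.1 133.9 135.3] 1996
  top circle c,r [array([566.4, 249.3]), np.float64(31.0)] zmed 133.40461950561007
medium_ring 0.3 1332 [ 2.9 12.3 22. ] 0
green px [217.1 248.1] fit [array([568.3, 248.4]), array([61.7, 66.8])] enc [array([566.4, 249.7]), np.float64(33.2)]
green px [30.8 18. ] fit [array([452.3, 179. ]), array([21. , 31.2])] enc [array([454.4, 179.8]), np.float64(15.5)]
green px [ 17.5 384.7] fit [array([633.3, 129.9]), array([24.1, 36.3])] enc [array([630.2, 130.7]), np.float64(16.0)]
```

{"api": "step_arm", "payload": {
  "increments": [
    [[-3,-30,0,0,1],[-3,-40,0,0,1],[-3,-40,0,0,1],[-3,-40,10,0,1],[-2.3,-35,25,0,1],[0,-8.5,25,0,1],[0,0,20,0,1],[0,0,12,0,1],[0,0,5,0,1],[0,0,2,0,1],[0,0,0,0,1]]
  ]
}}

```text
clock: 14.6
ee_pos: [570.7, 80.7, -22.7]
tool_rot: [180.0, 0.1, 176.9]
force: [-0.2, 0.4, -0.5]
gripper_width: 12.1
grip_force: 11.5
```

{"api": "step_arm", "payload": {
  "increments": [
    [[0,0,2,0,1],[0,0,1,0,1],[0,0,0.8,0,1],[0,0,0,0,1]]
  ]
}}

```text
clock: 15.1
ee_pos: [570.3, 80.5, -26.4]
tool_rot: [180.0, 0.0, 176.9]
force: [-2.5, -0.2, 5.7]
gripper_width: 12.2
grip_force: 11.5
```

{"api": "step_arm", "payload": {
  "increments": [
    [[0,0,0,0,0.5],[0,0,0,0,0.45],[0,0,-10,0,0.43],[0,0,-25,0,0.43],[0,0,-35,0,0.0],[0,-13,-25,0,-0.9],[0,-13,0,0,-0.9],[0,0,0,0,-0.9],[0,0,0,0,-0.9]]
  ]
}}

```text
clock: 16.23
ee_pos: [567.5, 54.7, 66.3]
tool_rot: [180.0, -0.2, 176.8]
force: [0.4, -0.3, -1.1]
gripper_width: 74.4
grip_force: 0.0
```

```bash
cat > n.py <<'E'
from m import *
ring("medium_ring",28); green(27)
E
python3 n.py w7 medium=15 arbor_seat=14 large=29 pad_top=3
```

```text
[567.6  54.8  66.5] [180.   -0.1 176.8]
medium 0.28 [540.8 281.9] [639.1 269.   15. ]
arbor_seat 0.58 [ 65.2 222.4] [ 567.  -111.3   14. ]
large 0.68 [ 47.4 231.7] [ 569.4 -116.2   29. ]
pad_top 0.55 [280.8 211.2] [570.3  58.6   3. ]
medium_ring 0.85 3479 [12.  28.3 29.6] 2822
  top circle c,r [array([568.7,  54.1]), np.float64(30.8)] zmed 28.4843340258237
green px [275.1 216.3] fit [array([568.7,  54.3]), array([61.3, 62.9])] enc [array([568.3,  53.9]), np.float64(31.8)]
green px [ 48.2 230.2] fit [array([ 572.4, -123.1]), array([69.7, 75.3])] enc [array([ 572.5, -124.7]), np.float64(37.5)]
green px [207.9 384.3] fit [array([715.4, -11.9]), array([51.9, 86.9])] enc [array([726.8, -11.6]), np.float64(44.8)]
```

View pics/w7.png

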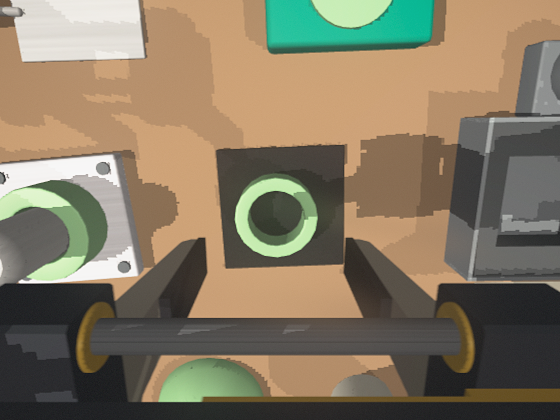

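{"api": "step_arm", "payload": {
  "increments": [
    [[-1.1,-0.4,20,0,-0.9],[0,0,30,0,-0.9],[0,0,22,0,-0.9],[0,0,13,0,-0.9],[0,0,6,0,-0.9],[0,0,0,0,0.5],[0,0,0,0,0.5],[0,0,0,0,0.5],[0,0,0,0,0.5]]
  ],
  "squeeze": 12
}}

```text
clock: 17.65
ee_pos: [570.6, 53.9, -22.2]
tool_rot: [-180.0, 0.1, 176.8]
force: [-0.6, -0.1, 3.0]
gripper_width: 62.4
grip_force: 12.0
```

{"api": "step_arm", "payload": {
  "increments": [
    [[0,0,-5,0,0.5],[0,0,-20,0,0.5],[0,0,-35,0,0.5],[-0.5,-10,-35,0,0.5],[-1.4,-25,-20,0,0.5],[-1.4,-25,0,0,0.5],[-1.4,-25,0,0,0.5],[0,0,0,0,0.5],[0,0,0,0,0.5]]
  ]
}}

```text
clock: 18.77
ee_pos: [569.9, -30.5, 92.6]
tool_rot: [180.0, 0.0, 176.9]
force: [-0.4, 1.1, -0.1]
gripper_width: 62.7
grip_force: 12.0
```

```bash
cat > n.py <<'E'
from m import *
zt=s['ee_pos'][2]+25.2+24
print('zt',zt); ring("medium_ring",zt+1.5); green(zt)
p=cloud(d,T,K); q=p[(abs(p[:,0]-568)<40)&(abs(p[:,1]+110)<45)]
for lo,hi in((85,97),(90,97),(87,91),(60,84),(40,50),(10,20)):
    t=q[(q[:,2]>lo)&(q[:,2]<hi)]
    if len(t)>10: print(lo,hi,len(t),np.median(t,0),t.min(0),t.max(0),[np.round(v,1) for v in cv2.minEnclosingCircle(t[:,:2].astype(np.float32))])
E
python3 n.py w8 arbor_seat=14 large=29
```

```text
[569.8 -30.3  92.3] [180.    0.  176.9]
arbor_seat 0.7 [180.1 204. ] [ 566.  -112.2   14. ]
zt 141.5247359540782
medium_ring 0.93 8822 [124.3 142.9 144.2] 6507
  top circle c,r [array([567.9, -31.3]), np.float64(31.1)] zmed 143.21401232622316
green px [274.5 260.4] fit [array([568.4, -31.2]), array([61. , 61.4])] enc [array([568.4, -31.2]), np.float64(30.8)]
green px [298.5 375.9] fit [array([637.3, -22. ]), array([50.4, 54.6])] enc [array([636.4, -21.7]), np.float64(27.5)]
green px [176.  206.9] fit [array([540.7, -79.1]), array([42. , 42.3])] enc [array([540.7, -79.1]), np.float64(21.3)]
85 97 2465 [ 564.6 -109.3   92.2] [ 548.2 -130.6   85. ] [586.1 -93.1  96. ] [array([ 566.8, -112. ]), np.float64(19.2)]
90 97 1603 [ 566.  -110.7   93.3] [ 551.3 -126.8   90. ] [582.4 -96.8  96. ] [array([ 566.9, -111.4]), np.float64(15.8)]
87 91 737 [ 559.9 -105.4   88.9] [ 548.4 -129.9   87. ] [584.6 -93.5  91. ] [array([ 566.5, -111.7]), np.float64(18.5)]
60 84 664 [555.4 -97.8  73.2] [ 548.2 -123.7   60. ] [579.7 -92.8  83.9] [array([ 566. , -110.7]), np.float64(18.9)]
40 50 2901 [551.7 -99.5  45.5] [ 532.3 -146.4   40. ] [601.1 -77.2  50. ] [array([ 566.7, -111.8]), np.float64(34.8)]
10 20 2445 [539.1 -83.4  15.7] [ 528.  -155.    13.5] [607.6 -65.   20. ] [array([ 567.4, -109.9]), np.float64(59.4)]
```

View pics/w8.png

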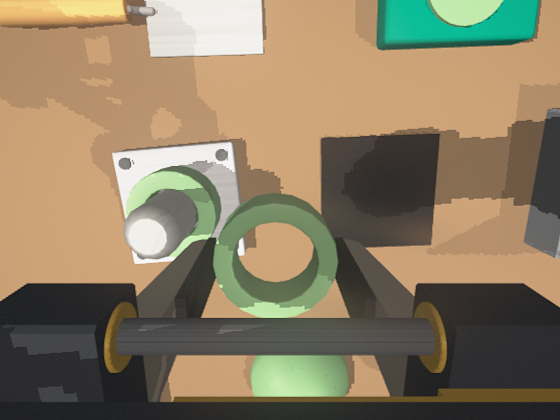

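{"api": "step_arm", "payload": {
  "increments": [
    [[-0.8,-20,0,0,0.5],[-0.8,-25,0,0,0.5],[-0.8,-25,0,0,0.5],[-0.6,-10.5,0,0,0.5],[0,0,10,0,0.5],[0,0,0,0,0.5],[0,0,0,0,0.5]]
  ]
}}

```text
clock: 19.85
ee_pos: [568.2, -110.8, 81.6]
tool_rot: [180.0, -0.0, 176.9]
force: [0.4, -0.1, -0.8]
gripper_width: 62.9
grip_force: 12.0
```

```bash
python3 n.py w9 large=29 | tee o9
python3 - <<'E'
import cv2; im=cv2.imread('pics/w9.png'); cv2.imwrite('pics/w9c.png',cv2.resize(im[150:340,150:400],None,fx=3,fy=3))
E
```

```text
[ 568.4 -111.    81.8] [180.   -0.  176.9]
zt 131.04002514040252
medium_ring 0.8 8547 [114.6 132.  133.2] 6354
  top circle c,r [array([ 566. , -111.9]), np.float64(31.0)] zmed 132.25616104901803
green px [274.6 260.6] fit [array([ 566.6, -111.5]), array([60.7, 61.2])] enc [array([ 566.6, -111.5]), np.float64(30.7)]
green px [358.7 378.5] fit [array([648.1, -68.9]), array([30.7, 64. ])] enc [array([636.6, -67.8]), np.float64(19.1)]
green px [271.6 192. ] fit [array([ 542.9, -110.7]), array([44.7, 46.6])] enc [array([ 541.9, -111. ]), np.float64(22.7)]
85 97 1822 [ 569.1 -112.1   93.3] [ 556.6 -130.7   85.1] [586.  -93.5  95.6] [array([ 567.9, -112.1]), np.float64(18.6)]
90 97 1470 [ 568.  -112.1   93.5] [ 556.6 -127.7   90. ] [582.  -96.2  95.6] [array([ 566.7, -111.9]), np.float64(15.9)]
87 91 347 [ 573.8 -112.3   88.9] [ 560.8 -129.8   87. ] [584.4 -94.2  91. ] [array([ 567.3, -112. ]), np.float64(17.9)]
40 50 2169 [ 546.3 -110.8   45.5] [ 532.3 -146.7   40.1] [598.3 -77.4  50. ] [array([ 567. , -112.1]), np.float64(34.8)]
10 20 2956 [540.9 -92.2  15.7] [ 528.  -155.    12.8] [608.  -65.   19.9] [array([ 563.2, -109.9]), np.float64(56.8)]
```

View pics/w9c.png

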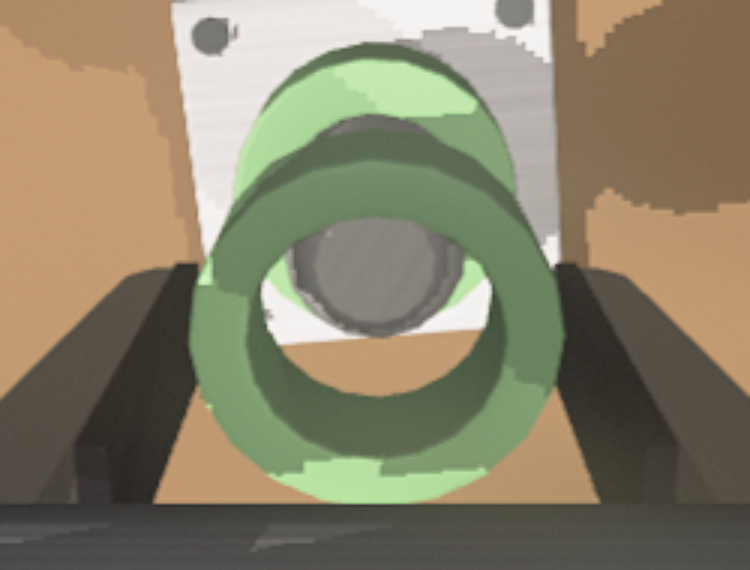

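{"api": "step_arm", "payload": {
  "increments": [
    [[-0.3,-0.3,10,0,0.5],[0,0,8,0,0.5],[0,0,7,0,0.5],[0,0,7,0,0.5],[0,0,7,0,0.5],[0,0,7,0,0.5],[0,0,5,0,0.5],[0,0,5,0,0.5],[0,0,0,0,0.5]]
  ]
}}

```text
clock: 21.12
ee_pos: [568.4, -111.8, 25.5]
tool_rot: [180.0, -0.0, 176.8]
force: [0.2, 0.4, -0.5]
gripper_width: 62.5
grip_force: 12.0
```

{"api": "step_arm", "payload": {
  "increments": [
    [[0,0,3,0,0.5],[0,0,2,0,0.5],[0,0,1,0,0.5],[0,0,0.7,0,0.5],[0,0,0,0,0.5]]
  ]
}}

```text
clock: 21.75
ee_pos: [568.7, -112.0, 19.2]
tool_rot: [180.0, -0.0, 176.8]
force: [-0.1, -0.7, -0.8]
gripper_width: 62.5
grip_force: 12.0
```

{"api": "step_arm", "payload": {
  "increments": [
    [[0,0,1,0,0.5],[0,0,0.7,0,0.5],[0,0,0,0,0.5]]
  ]
}}

```text
clock: 22.12
ee_pos: [568.9, -112.1, 18.7]
tool_rot: [-180.0, 0.0, 176.9]
force: [-2.8, 1.7, 7.6]
gripper_width: 62.5
grip_force: 12.0
```

{"api": "step_arm", "payload": {
  "increments": [
    [[0,0,0,0,-0.6],[0,0,0,0,-0.6],[0,0,0,0,-0.6],[0,0,-10,0,-0.6],[0,0,-25,0,-0.6],[0,0,-35,0,-0.6],[0,0,-30,0,-0.6],[0,0,0,0,-0.6]]
  ]
}}

```text
clock: 23.12
ee_pos: [571.0, -112.9, 121.1]
tool_rot: [-179.9, 0.4, 176.9]
force: [0.0, -0.5, -0.5]
gripper_width: 73.7
grip_force: 0.0
```

```bash
cat > n.py <<'E'
from m import *
ring("medium_ring",69); green(68)
E
python3 n.py w10 medium=56 small=9
```

```text
[ 569.5 -112.4  118.8] [-179.9    0.2  176.8]
medium 0.61 [244.1  14.3] [ 428.6 -127.8   56. ]
small 0.69 [ 13.4 179.9] [ 543.8 -358.7    9. ]
medium_ring 0.79 2574 [55.2 69.4 70.6] 2303
  top circle c,r [array([ 567. , -112.8]), np.float64(31.0)] zmed 69.5230631795016
green px [276.7 199.3] fit [array([ 563. , -111.8]), array([62.7, 68.4])] enc [array([ 563.3, -111.5]), np.float64(34.1)]
green px [364.6 371.7] fit [array([722.3, -41.8]), array([48.4, 73.8])] enc [array([722.6, -41.5]), np.float64(37.8)]
green px [540.9  10.7] fit [array([439.4,  74.2]), array([18.7, 34.8])] enc [array([441.5,  72.2]), np.float64(16.6)]
```

{"api": "step_arm", "payload": {
  "increments": [
    [[0.6,-25,0,0,-0.6],[0.6,-32,0,0,-0.6],[0.6,-32,0,0,-0.6],[0.6,-32,0,0,-0.6],[0.6,-32,0,0,-0.6],[0.6,-32,0,0,-0.6],[0.6,-32,0,0,-0.6],[0.6,-25,0,0,-0.6],[0,0,15,0,-0.6],[0,0,15,0,-0.6],[0,0,0,0,-0.6]]
  ]
}}

```text
clock: 24.7
ee_pos: [549.4, -350.7, 84.5]
tool_rot: [179.8, -0.2, 176.9]
force: [0.0, 1.0, 0.6]
gripper_width: 73.6
grip_force: 0.0
```

```bash
cat > n.py <<'E'
from m import *
ring("small_ring",19); green(18)
E
python3 n.py w11 small=9
```

```text
[ 550.1 -351.5   86. ] [179.9  -0.1 176.9]
small_ring 0.58 1828 [ 2.1 19.  20.5] 1369
  top circle c,r [array([ 545.3, -356.6]), np.float64(27.0)] zmed 19.355843756566287
green px [268.  201.8] fit [array([ 545.2, -356.5]), array([53.2, 53.9])] enc [array([ 544.9, -356.6]), np.float64(27.3)]
green px [546.2 230.1] fit [array([ 583.8, -109.9]), array([42.9, 77.8])] enc [array([ 584.1, -124. ]), np.float64(26.2)]
```

{"api": "step_arm", "payload": {
  "increments": [
    [[4.6,-5.3,15,0,-0.6],[0,0,30,0,-0.6],[0,0,30,0,-0.6],[0,0,20,0,-0.6],[0,0,12,0,-0.6],[0,0,5,0,-0.6],[0,0,2.5,0,-0.6],[0,0,0,0,-0.6],[0,0,0,0,0.6],[0,0,0,0,0.6],[0,0,0,0,0.6],[0,0,0,0,0.6],[0,0,0,0,0.6]]
  ],
  "squeeze": 10
}}

```text
clock: 26.48
ee_pos: [545.9, -358.4, -26.6]
tool_rot: [-180.0, 0.0, 176.8]
force: [0.1, 1.2, 3.3]
gripper_width: 52.5
grip_force: 10.0
```

{"api": "step_arm", "payload": {
  "increments": [
    [[0,0,-5,0,0.6],[0,0,-20,0,0.6],[0,0,-35,0,0.6],[0,0,-35,0,0.6],[0,0,-30,0,0.6],[0,0,0,0,0.6],[0,0,0,0,0.6]]
  ]
}}

```text
clock: 27.35
ee_pos: [545.2, -358.0, 97.1]
tool_rot: [180.0, -0.1, 176.8]
force: [0.8, -0.1, -0.5]
gripper_width: 52.4
grip_force: 10.0
```

```bash
cat > n.py <<'E'
from m import *
zt=s['ee_pos'][2]+26.6+18
print('zt',zt); ring("small_ring",zt+1.5); green(zt)
for q in spotter.cut_out('wrist','small_ring')[:1]:
    c=cloud(d,T,K,q['mask']); t=c[abs(c[:,2]-zt-1.5)<5]; A=np.c_[t[:,:2]-t[:,:2].mean(0),np.ones(len(t))]; print('tilt plane',np.linalg.lstsq(A,t[:,2],rcond=None)[0].round(3))
E
python3 n.py w12
```

```text
[ 544.8 -357.6   96.3] [179.9  -0.1 176.8]
zt 140.93168794749877
small_ring 0.59 5083 [128.3 142.5 144.1] 3605
  top circle c,r [array([ 544.4, -358.7]), np.float64(27.0)] zmed 143.0115124910235
green px [269.9 254.7] fit [array([ 544.6, -359.1]), array([52.6, 55.2])] enc [array([ 544.1, -359.7]), np.float64(28.4)]
green px [544.7 226.7] fit [array([ 535.4, -215. ]), array([27.2, 47.2])] enc [array([ 535.9, -223.5]), np.float64(16.8)]
tilt plane [ -0.    0.  142.6]
```

{"api": "step_arm", "payload": {
  "increments": [
    [[-1,22,0,0,0.6],[-1,32,0,0,0.6],[-1,32,0,0,0.6],[-1,32,0,0,0.6],[-1,32,0,0,0.6],[-1,32,0,0,0.6],[-1,32,0,0,0.6],[-1,22,0,0,0.6],[-0.7,11.6,5,0,0.6],[0,0,5,0,0.6],[0,0,0,0,0.6],[0,0,0,0,0.6]]
  ]
}}

```text
clock: 29.0
ee_pos: [568.0, -112.5, 87.9]
tool_rot: [-180.0, -0.0, 176.8]
force: [-0.8, -0.6, -0.4]
gripper_width: 52.8
grip_force: 10.0
```

```bash
cat >> n.py <<'E'
p=cloud(d,T,K); q=p[(abs(p[:,0]-568)<40)&(abs(p[:,1]+110)<45)]
for lo,hi in((85,97),(90,97),(87,91),(40,50)):
    t=q[(q[:,2]>lo)&(q[:,2]<hi)]
    if len(t)>10: print(lo,hi,len(t),np.median(t,0),[np.round(v,1) for v in cv2.minEnclosingCircle(t[:,:2].astype(np.float32))])
E
python3 n.py w13
```

```text
[ 568.1 -112.5   88.1] [-180.     0.   176.8]
zt 132.68784593767114
small_ring 0.74 5120 [119.2 133.3 134.9] 3510
  top circle c,r [array([ 567.1, -113.5]), np.float64(27.0)] zmed 133.86868808560624
small_ring 0.37 2590 [56.2 69.4 70.7] 4
green px [274.3 229.5] fit [array([ 557.6, -112.4]), array([55.3, 75.6])] enc [array([ 556.9, -112.5]), np.float64(37.1)]
green px [351.2 378. ] fit [array([645. , -73.9]), array([21.9, 46.3])] enc [array([638.7, -72. ]), np.float64(17.0)]
green px [556.2   4.5] fit [array([459.1,  13.2]), array([ 3.1, 11.9])] enc [array([458.5,  10.8]), np.float64(3.1)]
tilt plane [ -0.    0.  133.5]
85 97 1585 [ 570.  -112.6   93.3] [array([ 567.1, -112.4]), np.float64(19.0)]
90 97 1270 [ 568.9 -112.5   93.5] [array([ 567.2, -112.5]), np.float64(15.7)]
87 91 296 [ 576.1 -115.8   88.9] [array([ 569. , -112.3]), np.float64(17.6)]
40 50 832 [ 541.7 -105.6   45.4] [array([ 566.8, -112. ]), np.float64(34.6)]
```

{"api": "step_arm", "payload": {
  "increments": [
    [[0,1,6,0,0.6],[0,0,7,0,0.6],[0,0,7,0,0.6],[0,0,7,0,0.6],[0,0,6,0,0.6],[0,0,5,0,0.6],[0,0,3,0,0.6],[0,0,0,0,0.6]]
  ]
}}

```text
clock: 30.15
ee_pos: [567.9, -110.6, 46.8]
tool_rot: [180.0, -0.0, 176.8]
force: [-0.2, 0.0, 0.1]
gripper_width: 52.6
grip_force: 10.0
```

{"api": "step_arm", "payload": {
  "increments": [
    [[0,0,2,0,0.6],[0,0,1.5,0,0.6],[0,0,1,0,0.6],[0,0,0.7,0,0.6],[0,0,0,0,0.6]]
  ]
}}

```text
clock: 30.78
ee_pos: [568.0, -110.6, 41.8]
tool_rot: [180.0, -0.0, 176.8]
force: [0.8, -1.2, 0.2]
gripper_width: 52.6
grip_force: 10.0
```

{"api": "step_arm", "payload": {
  "increments": [
    [[0,0,0.8,0,0.6],[0,0,0.7,0,0.6],[0,0,0,0,0.6]]
  ]
}}

```text
clock: 31.15
ee_pos: [568.2, -110.7, 41.3]
tool_rot: [-180.0, 0.0, 176.9]
force: [-2.1, 0.8, 5.8]
gripper_width: 52.5
grip_force: 10.0
```

{"api": "step_arm", "payload": {
  "increments": [
    [[0,0,0,0,0.1],[0,0,0,0,-0.4],[0,0,0,0,-0.4],[0,0,-10,0,-0.4],[0,0,-25,0,-0.4],[0,0,-30,0,-0.4],[0,0,-30,0,-0.4],[0,0,0,0,-0.4],[0,0,0,0,-0.4]]
  ]
}}

```text
clock: 32.28
ee_pos: [567.5, -110.4, 134.4]
tool_rot: [180.0, -0.1, 176.8]
force: [0.3, -0.1, -0.5]
gripper_width: 64.2
grip_force: 0.0
```

```bash
cat > n.py <<'E'
from m import *
ring("small_ring",87.5); ring("medium_ring",69.5)
p=cloud(d,T,K); q=p[(abs(p[:,0]-567)<45)&(abs(p[:,1]+112)<45)]
r=np.hypot(q[:,0]-567,q[:,1]+112)
for a,b in((0,11),(20,26),(28,30.5),(32,34.5)):
    t=q[(r>a)&(r<b)]; print(a,b,len(t),np.percentile(t[:,2],[10,50,90]))
E
python3 n.py w14
python3 - <<'E'
from h import *
im,d,T,K=grab('scene'); print(spotter.pinpoint('scene','lid_edge')[:1]); 
for q in spotter.cut_out('scene','lid')[:1]: c=cloud(d,T,K,q['mask']); print(np.percentile(c,[5,50,95],axis=0).round(0))
E
```

```text
[ 567.1 -110.2  133.8] [180.   -0.1 176.8]
small_ring 0.64 2033 [69.8 87.  88.4] 1544
  top circle c,r [array([ 567.5, -111.7]), np.float64(26.9)] zmed 87.335897664415
small_ring 0.5 7148 [14.4 16.1 93.8] 826
  top circle c,r [array([ 571.4, -111.6]), np.float64(25.0)] zmed 88.18747657394137
medium_ring 0.83 789 [52.8 69.2 70.7] 637
  top circle c,r [array([ 566. , -113.2]), np.float64(30.3)] zmed 69.44704995411763
medium_ring 0.17 763 [21.4 45.1 46.7] 5
0 11 659 [92.7 93.7 94.5]
20 26 7795 [ 87.1 275.5 293.1]
28 30.5 3015 [ 69.3 274.8 293. ]
32 34.5 4838 [ 46.3 227.6 291.7]
[{'position': [419.8, 227.0], 'p': 0.7}]
```

```bash
python3 -c "
from workcell import workorder
print(workorder.sign_off())"
```

```text
the job is handed in; nothing more can be done
None
```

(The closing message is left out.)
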